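# Lid and weigh down a fruit loaf in its tin

### The job

Close up the baked loaf in its tin to cool: first take the palette knife off the tin and lay it flat in the empty shallow tray, then set the long tin's own lid (the bigger of the two) squarely on its rim, edges flush all round. Then stand the two steel weights upright on the lid, one on either side of its handle, each about midway between the handle and the end of the lid and centred across its width. Set lid and weights down rather than drop them, keep the tin standing about where it is, and leave the smaller lid and the ring cutter where they are.

Things in the scene. Friction and masses are not known exactly. Their poses are not given: they have to be found in the camera images.
- tin: Loaf tin of bare steel, open on top, a brown loaf inside; 200 x 110 mm over its flat rim, 75 mm high, loose, about 0.95 kg. The opening is 182 x 92 mm; the loaf's top is 16 mm below the rim. Origin: centre of the underside; x along its length, z up.
- tin_rim (a point): Centre of the tin's opening, level with the top of its rim (75 mm above the tin's origin).
- lid: The tin's lid: flat aluminium plate 200 x 110 x 4 mm, lying right way up on the table, about 0.26 kg. Plain underside. Centred on top is a bridge handle along x: bar 60 mm long (x), 16 mm wide (y), from 22 to 36 mm above the underside, on a leg at each end. Origin: centre of the underside; x along its length, z up. Either way round fits.
- lid_end_a (a point): Point on the lid's top face, midway between the handle and its +x end (68 mm from the lid's centre): place for a weight.
- lid_end_b (a point): The same at the lid's -x end.
- weight_1: Steel weight, about 0.7 kg: round body 56 mm across and 32 mm high, above it a neck 18 mm across, then a round head 28 mm across from 40 to 66 mm above the underside, to be held by. Origin: centre of the underside; z up.
- weight_2: A second weight, the same as the first; either may go at either end.
- spatula: Palette knife lying flat across the tin's rim at the start, 180 mm long, about 0.09 kg: wooden handle 110 mm long (x from -90 to +20 mm), 22 mm wide (y), 18 mm thick; steel blade 34 mm wide, 4 mm thick from x = +16 to +90 mm. Both undersides are level. Origin: middle of its length, on the underside; x along it to the blade, z up.
- spatula_grip (a point): Point in the palette knife's handle near its centre of mass, 15 mm from its origin towards the handle's end, 9 mm above the underside.
- tray: Empty shallow aluminium tray, fixed, 240 (x) x 140 (y) x 26 mm outside, walls and floor 4 to 5 mm thick. Origin: centre of the underside; x along its length.
- small_lid: A smaller lid of the same make, 150 x 80 x 4 mm, belonging to another tin: leave it. Origin: centre of the underside.
- cutter: Steel ring cutter, 60 mm across, 30 mm high, standing on the table near the weights: leave it. Origin: centre of the underside.

How it is judged:
On the way, in this order (a step that is already met when the one before it is completed fails the run):
1. the palette knife lies released in the tray (x of spatula_grip in the frame of tray between -0.09 and 0.09 m and y of spatula_grip in the frame of tray between -0.06 and 0.06 m and z of spatula_grip in the frame of tray between 0 and 0.03 m and angle between the z axis of spatula and the z axis of tray, either way round below 0.12 rad and contact force between spatula and the fingers below 0.1 N), for 0.2 s.
2. the lid lies flush on the tin's rim, released (horizontal distance between lid and tin_rim below 0.007 m and angle between the x axis of lid and the x axis of tin, either way round below 0.06 rad and z of lid in the frame of tin_rim between -0.003 and 0.004 m and angle between lid's own z axis and vertical below 0.03 rad and contact force between lid and the fingers below 0.1 N), for 0.2 s.
3. one weight stands released on an end of the lid (horizontal distance between lid and tin_rim below 0.007 m and angle between the x axis of lid and the x axis of tin, either way round below 0.06 rad and z of lid in the frame of tin_rim between -0.003 and 0.004 m and angle between lid's own z axis and vertical below 0.03 rad and ((horizontal distance between weight_1 and lid_end_a below 0.018 m and z of weight_1 in the frame of lid_end_a between -0.004 and 0.004 m and angle between weight_1's own z axis and vertical below 0.05 rad and contact force between weight_1 and the fingers below 0.1 N) or (horizontal distance between weight_1 and lid_end_b below 0.018 m and z of weight_1 in the frame of lid_end_b between -0.004 and 0.004 m and angle between weight_1's own z axis and vertical below 0.05 rad and contact force between weight_1 and the fingers below 0.1 N) or (horizontal distance between weight_2 and lid_end_a below 0.018 m and z of weight_2 in the frame of lid_end_a between -0.004 and 0.004 m and angle between weight_2's own z axis and vertical below 0.05 rad and contact force between weight_2 and the fingers below 0.1 N) or (horizontal distance between weight_2 and lid_end_b below 0.018 m and z of weight_2 in the frame of lid_end_b between -0.004 and 0.004 m and angle between weight_2's own z axis and vertical below 0.05 rad and contact force between weight_2 and the fingers below 0.1 N))), for 0.2 s.
At the end, for the whole second after the job is handed in: Knife flat in the tray (grip point within 90 x 60 mm of its centre); lid level on the rim, centred within 7 mm and 0.06 rad; a weight upright on each end of the lid, within 18 mm of its marked point; tin upright, within 50 mm of its start; all released and at rest (all of step 1 and horizontal distance between lid and tin_rim below 0.007 m and angle between the x axis of lid and the x axis of tin, either way round below 0.06 rad and z of lid in the frame of tin_rim between -0.003 and 0.004 m and angle between each of lid, tin's own z axis and vertical below 0.03 rad and (((horizontal distance between weight_1 and lid_end_a below 0.018 m and z of weight_1 in the frame of lid_end_a between -0.004 and 0.004 m and angle between weight_1's own z axis and vertical below 0.05 rad and contact force between weight_1 and the fingers below 0.1 N) and (horizontal distance between weight_2 and lid_end_b below 0.018 m and z of weight_2 in the frame of lid_end_b between -0.004 and 0.004 m and angle between weight_2's own z axis and vertical below 0.05 rad and contact force between weight_2 and the fingers below 0.1 N)) or ((horizontal distance between weight_1 and lid_end_b below 0.018 m and z of weight_1 in the frame of lid_end_b between -0.004 and 0.004 m and angle between weight_1's own z axis and vertical below 0.05 rad and contact force between weight_1 and the fingers below 0.1 N) and (horizontal distance between weight_2 and lid_end_a below 0.018 m and z of weight_2 in the frame of lid_end_a between -0.004 and 0.004 m and angle between weight_2's own z axis and vertical below 0.05 rad and contact force between weight_2 and the fingers below 0.1 N))) and distance of tin from where it was at the start of the episode below 0.05 m and linear speed of each of spatula, lid, tin, weight_1, weight_2 below 0.02 m/s); the robot touches nothing.
It fails at once if the lid is dropped (moves faster than 0.6 m/s with no finger on it, a fall of about 20 mm) (linear speed of lid above 0.6 m/s and contact force between lid and the fingers below 0.1 N).
It fails at once if the first weight is dropped (moves faster than 0.6 m/s with no finger on it, a fall of about 20 mm) (linear speed of weight_1 above 0.6 m/s and contact force between weight_1 and the fingers below 0.1 N).
It fails at once if the second weight is dropped (moves faster than 0.6 m/s with no finger on it, a fall of about 20 mm) (linear speed of weight_2 above 0.6 m/s and contact force between weight_2 and the fingers below 0.1 N).
It fails at once if the smaller lid or the ring cutter is moved by more than 40 mm (distance of any of small_lid, cutter from where it was at the start of the episode above 0.04 m).
It also fails if it takes over 72 s, if anything falls off the work surface, if the arm or the gripper's body presses on something with over 40 N, if the wrist force passes 120 N, or if a joint passes its speed limit or range.

### The arm

A 7-joint arm with a two-finger parallel gripper is mounted at the origin on the work surface. World frame = base frame: x ahead of the robot, y to its left, z up, the work surface at z = 0. Lengths are in m, angles in rad, forces in N, time in s.
With the tool pointing down it reaches from about 0.4 to 0.85 m from the base axis. Payload 10.4 kg.
Tool frame: the origin (TCP) lies at the very end of the fingers, on their centre line; the grasp point (between the pads) lies 19 mm behind it; z points along the fingers, y is the line along which they close (so a half turn about z gives the same grasp; the last joint's range is limited). The gripper opens to 87 mm and grips with 3 to 60 N. Pads are 19 mm wide; open, the fingers measure 117 mm over their backs; the gripper's body (75 mm by 190 mm) begins 51 mm behind the grasp point.
Start: joints at [-1.353, 0.332, -0.065, 1.46, 0.022, 1.35, -0.088], TCP at [0.149, 0.607, 0.223] pointing down, gripper open.
Joint ranges: [-2.6, 2.6], [-0.5, 2.12], [-1.47, 1.34], [0.16, 2.42], [-1.27, 4.41], [0.06, 2.06], [-2.6, 2.6]. Speed limits (rad/s): [2.22, 2.22, 2.79, 2.79, 3.14, 3.14, 3.14].

### API

Orientations are given as a unit quaternion [x, y, z, w].
In Python, from bench import * gives the robot as it stands.
- The arm moves only by the tool carry_out, never from a script. Its argument "deltas" is a list of rows, each an object with "hand": the finger opening in mm, from 0 to 87; "dp": the shift along the tool's x, y, z each as a share of 250 mm, from -1 to 1, a list of three; "spin": the turn about the tool's z as a share of pi rad, from -1 to 1. In form: [{"hand": hand, "dp": [dx, dy, dz], "spin": spin}, ...]. A call has 1 to 20 rows; each row is the pose to reach, as a shift and turn from the pose commanded when the call began, along the tool's axes at that moment, turning the shorter way round; what a row does not reach only later rows make up. A row lasts 1/10 s, in which the tool goes at most 50 mm and 8.59 degrees, less where a joint would pass 70% of its speed; a pose out of reach is approached as far as the arm can. A call with a number of a shift or a turn outside -1 to 1 is refused whole. A call with a gripper value outside its range is refused whole. The fingers move at their own pace and stop on an object; "force" is the grip in N (left out, the last holds). Time passes only in rows, so rows that repeat a pose let the fingers close. It gives the time, the measured TCP pose, the force, the opening and the grip force at its end, in the units of the state.
- read_state(): the state, without advancing time (a new reading comes with each control period).
- camera(name): name is "side" or "top"; returns the picture (480x640x3 uint8, red, green, blue); there is no depth.
- get_calibration(name): a dict with "fx", "fy", "cx", "cy" (pixels), "k1" (the pictures are not rectified: a ray, as slopes to the right and down, at radius r is drawn at 1 + k1 r^2 times it, then the intrinsics apply), "R" (3x3) and "t" (3): a world point X has camera coordinates R X + t. Camera axes: x right, y down, z forward; pixel columns grow to the right and rows downward; lengths in m; the calibration is good to about 2 mm. A picture is of the moment at which its call begins. get_calibration takes no time and is no camera call.
- close_job(): hands the job in; it is judged then, once.
The state is a dict: "time": time; "joint_positions": joint angles; "joint_vel": joint speeds; "joint_torque": joint torques, N m; "ee_pos": TCP position; "eef_rot": TCP orientation; "ft_force": force on the tool from outside, world axes, zero at the start; "torque": the same for the moment, N m; "width": finger opening in m; "grip_force": force on a finger pad.
Only numpy, scipy, OpenCV 4.12 (cv2) and the standard library are available. Lean on these libraries where they do the work, as an engineer would, in place of code of your own. Each camera call takes 0.05 s, during which the arm holds its last target. There are 200 camera calls.

## Working session

There is one attempt and no reset: what is moved stays moved. The work goes in short steps, Python scripts to look and compute and a tool call to move; the robot and the scene stay as the last step left them, time stands still between calls to the robot, and variables do not carry over. Pictures are saved under pics/ and viewed, at most 10 in all, crops included, and the job is handed in when it is done.

Besides the shell and the picture viewer there is one more tool, called after "Request:" as name(argument=value, ...), one argument or row to a line, values as JSON. carry_out: Moves the arm, as the interface text tells. Its arguments: {"type":"object","properties":{"deltas":{"type":"array","items":{"type":"object","properties":{"hand":{"type":"number"},"dp":{"type":"array","items":{"type":"number","minimum":-1,"maximum":1}},"spin":{"type":"number","minimum":-1,"maximum":1}}}},"force":{"type":"number"}},"required":["deltas"]}

```bash
mkdir -p pics; python3 - <<'E'
from bench import *
import cv2
s=read_state();print({k:s[k] for k in("time","ee_pos","eef_rot","width","ft_force")})
for n in("top","side"):
    cv2.imwrite(f"pics/{n}0.png",camera(n)[:,:,::-1]);print(get_calibration(n))
E
```

```text
{'time': 0.0, 'ee_pos': array([0.14894177, 0.60659804, 0.22177098]), 'eef_rot': array([ 1.20061395e-01,  9.92766218e-01, -7.04925909e-04, -3.76985707e-05]), 'width': 0.08688719421495232, 'ft_force': array([-0.09508052, -0.55727522, -0.28177406])}
{'fx': 512.2981933450701, 'fy': 512.2981933450701, 'cx': 311.8564587679641, 'cy': 234.4110860896558, 'k1': -0.08601767551236637, 'R': array([[-0.00468454, -0.99998106,  0.00399108],
       [-0.98173144,  0.00383979, -0.19023313],
       [ 0.19021421, -0.00480933, -0.98173083]]), 't': array([0.02059386, 0.54563985, 0.93287352])}
{'fx': 592.5185592800113, 'fy': 592.5185592800113, 'cx': 315.83407575759594, 'cy': 238.20580398315823, 'k1': -0.05362986612175266, 'R': array([[ 9.82582847e-01, -1.85824490e-01, -4.54973903e-04],
       [-1.17835484e-01, -6.21180940e-01, -7.74757406e-01],
       [ 1.43686279e-01,  7.61316950e-01, -6.32258455e-01]]), 't': array([-0.52861715,  0.1234604 ,  1.35797256])}
```

View pics/top0.png

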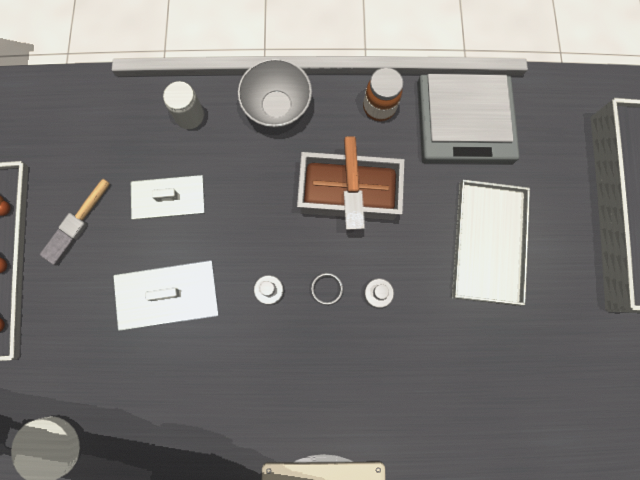

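View pics/side0.png

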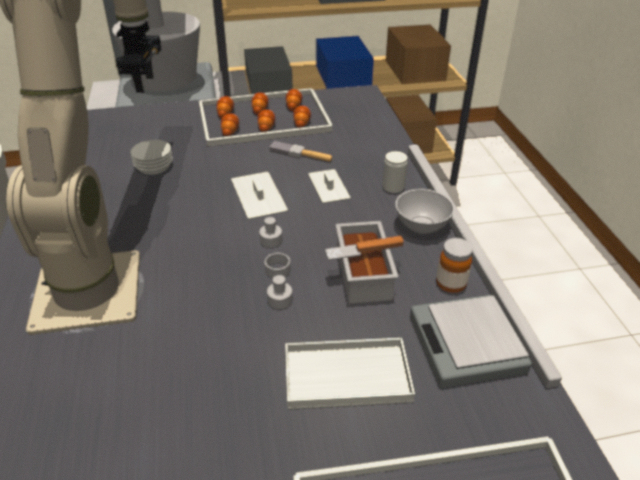

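```bash
cat > h.py <<'E'
from bench import *
import cv2, numpy as np
def ray(n,px):
    c=get_calibration(n); p=(np.atleast_2d(px).astype(float)-[c["cx"],c["cy"]])/[c["fx"],c["fy"]]
    u=p.copy()
    for _ in range(10): u=p/(1+c["k1"]*(u**2).sum(1,keepdims=True))
    R=np.array(c["R"]);d=np.c_[u,np.ones(len(u))]@R
    return -R.T@np.array(c["t"]),d
def onz(n,px,z):
    o,d=ray(n,px); return (o+d*((z-o[2])/d[:,2:]))[:,:2]
def blobs(mask,amin=150):
    k,_=cv2.findContours(mask.astype(np.uint8),cv2.RETR_EXTERNAL,cv2.CHAIN_APPROX_NONE)
    return [c[:,0] for c in k if cv2.contourArea(c)>amin]
def rect(P):  # world metric rect: centre, sizes(long,short), yaw of long axis
    (c,(w,h),a)=cv2.minAreaRect((P*1000).astype(np.float32)); 
    if w<h: w,h,a=h,w,a+90
    return np.round(c,1),np.round((w,h),1),round((a+90)%180-90,2)
E
python3 - <<'E'
from h import *
I=cv2.imread("pics/top0.png");g=I.min(2)
cv2.imwrite("pics/c1.png",cv2.resize(I[130:320,225:415],None,fx=3,fy=3,interpolation=cv2.INTER_CUBIC))
print("cam",ray("top",[[0,0]])[0])
for t in(90,200):
  for c in blobs(g>t): 
    x,y,w,h=cv2.boundingRect(c)
    if 100<x<540 and 120<y<340: print(t,(x,y,w,h),cv2.contourArea(c),[rect(onz("top",c,z)) for z in(.004,.026)])
hsv=cv2.cvtColor(I,cv2.COLOR_BGR2HSV)
print(hsv[145,351],hsv[183,330],hsv[170,351],hsv[215,355])
E
```

```text
cam [0.35832247 0.02298482 1.01954728]
90 (141, 131, 59, 11) 171.0 [(array([768.5, 317.5]), array([124.3,  22.5]), 89.24), (array([759.6, 311.1]), array([121.6,  22. ]), 89.24)]
200 (366, 279, 27, 28) 547.5 [(array([ 437.4, -114.6]), array([53.6, 51.8]), -1.31), (array([ 435.7, -111.6]), array([52.4, 50.6]), -1.31)]
200 (255, 276, 27, 28) 558.5 [(array([444.4, 105.4]), array([53.6, 51.6]), 0.32), (array([442.6, 103.7]), array([52.4, 50.5]), 0.32)]
200 (114, 261, 104, 69) 5300.0 [(array([433.7, 311.2]), array([199.6, 109.9]), -81.6), (array([432., 305.]), array([195.3, 107.5]), -81.6)]
200 (345, 191, 57, 38) 669.0 [(array([ 608.7, -108.5]), array([116.9,  76.9]), -86.72), (array([ 603.3, -105.6]), array([114.3,  75.2]), -86.72)]
200 (456, 182, 68, 123) 6737.0 [(array([ 538. , -349.9]), array([238.8, 139.2]), -7.07), (array([ 534.2, -341.8]), array([233.7, 136.1]), -7.07)]
200 (131, 176, 73, 43) 2545.0 [(array([635.8, 317.1]), array([149.7,  79.4]), -85.31), (array([629.8, 310.7]), array([146.5,  77.7]), -85.31)]
200 (298, 155, 46, 55) 224.0 [(array([665.6,  -3.7]), array([110.1,  92.8]), -4.41), (array([659. ,  -3.1]), array([107.7,  90.8]), -4.41)]
[ 12 144 199] [ 12 131 185] [ 12 140 198] [ 30   1 229]
```

View pics/c1.png

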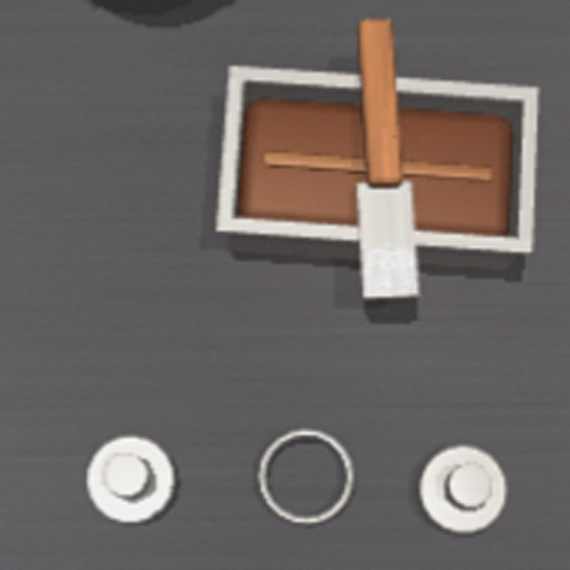

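```bash
python3 - <<'E'
from h import *
I=cv2.imread("pics/top0.png");g=I.min(2)
def cols(i): return np.arange(640)[None,:]*np.ones((480,1))
X,Y=np.meshgrid(range(640),range(480))
for t in(130,160,190):
  m=(g>t)&(X>285)&(X<415)&(Y>145)&(Y<225)&((X<342)|(X>366))
  P=np.argwhere(m)[:,::-1]; print(t,rect(onz("top",P,.075)))
  for c in blobs((g>t)&(Y>270)&(Y<312)&(X>245)&(X<400),300): print(t,rect(onz("top",c,.032)),cv2.minEnclosingCircle((onz("top",c,.032)*1000).astype(np.float32)))
hsv=cv2.cvtColor(I,cv2.COLOR_BGR2HSV)
# crop points
f=lambda p:(np.array(p)+.5)/3-.5+[225,130]
print("corners",onz("top",f([(230,66),(538,87),(532,251),(217,230)]),.075)*1e3)
print("knife end/handle",onz("top",f([(361,20),(390,20)]),.093).mean(0)*1e3,"blade",onz("top",f([(364,298),(418,295)]),.079).mean(0)*1e3)
print("heads",onz("top",f([(126,476),(468,486)]),.066)*1e3)
s=read_state();from scipy.spatial.transform import Rotation as R;print(R.from_quat(s["eef_rot"]).as_matrix().round(3))
E
```

```text
130 (array([643.1, -57.2]), array([201.2, 110.9]), 85.69)
130 (array([ 434.7, -111.2]), array([54. , 53.8]), 44.11) ((435.2959289550781, -110.78157806396484), 27.90888023376465)
130 (array([443. , 103.2]), array([54.1, 53.9]), 89.86) ((442.39227294921875, 103.1792221069336), 28.01708221435547)
130 (array([444.5,  -9.6]), array([58.8, 58.5]), -45.61) ((443.8991394042969, -9.709210395812988), 30.098468780517578)
160 (array([643. , -57.3]), array([199.6, 110.1]), 85.64)
160 (array([ 435.2, -109.9]), array([52.5, 52. ]), 89.56) ((434.996826171875, -110.58943176269531), 27.234933853149414)
160 (array([442. , 103.2]), array([54.1, 52. ]), 89.86) ((442.1450500488281, 103.39948272705078), 27.618314743041992)
160 (array([443.5,  -9.6]), array([56. , 55.9]), 89.73) ((443.77996826171875, -9.29654312133789), 29.501602172851562)
190 (array([642.9, -57.5]), array([198.1, 108.7]), 85.59)
190 (array([ 435.2, -110.8]), array([52.1, 50.3]), -1.31) ((434.9058532714844, -110.54016876220703), 26.537691116333008)
190 (array([442. , 104.1]), array([52.1, 52. ]), 89.86) ((442.3625183105469, 103.52848052978516), 26.796409606933594)
corners [[ 705.1868846    38.03856475]
 [ 690.64176564 -161.50308667]
 [ 581.45303647 -153.09985332]
 [ 595.74264313   46.3101207 ]]
knife end/handle [729.48361413 -55.4139523 ] blade [551.53736656 -62.62858515]
heads [[ 441.22477336  102.8619154 ]
 [ 434.00850693 -109.2727188 ]]
[[-0.971  0.238 -0.   ]
 [ 0.238  0.971 -0.001]
 [-0.    -0.001 -1.   ]]
```

```bash
cat >> h.py <<'E'
from scipy.spatial.transform import Rotation as Rot
def go(x,y,z,yaw,alt=0):  # mm, deg: yaw of tool x axis mod 180; prints dp, spin from here
    s=read_state();M=Rot.from_quat(s["eef_rot"]).as_matrix()
    d=M.T@(np.array([x,y,z])/1000-s["ee_pos"])/.25
    now=np.degrees(np.arctan2(M[1,0],M[0,0]));dy=(yaw-now+90)%180-90+alt
    print("dp",d.round(4),"spin",round(-dy/180,4),"now",(s["ee_pos"]*1e3).round(1),"yaw",round(now,2),"t",s["time"],"w",s["width"],"g",s["grip_force"],"ft",np.round(s["ft_force"],1),"j7",round(s["joint_positions"][6],2),"tilt",np.round(M[:2,2],4))
E
python3 -c "
from h import *
go(655.5,-58.4,180,2.3)"
```

```text
dp [-2.6021 -2.1001  0.17  ] spin -0.0894 now [148.9 606.7 221.8] yaw 166.2 t 0.1 w 0.08720127757062883 g 0.0 ft [-0.1  0.1  0.1] j7 -0.09 tilt [-0.0003 -0.0012]
```

Request:
carry_out(
  deltas=[
    {"dp": [-0.88, -0.7, 0], "spin": 0, "hand": 60},
    {"dp": [-0.88, -0.7, 0], "spin": 0, "hand": 60},
    {"dp": [-0.88, -0.7, 0], "spin": 0, "hand": 60},
    {"dp": [-0.88, -0.7, 0], "spin": 0, "hand": 60},
    {"dp": [-0.88, -0.7, 0], "spin": 0, "hand": 60},
    {"dp": [-0.88, -0.7, 0], "spin": 0, "hand": 60},
    {"dp": [-0.88, -0.7, 0], "spin": 0, "hand": 60},
    {"dp": [-0.88, -0.7, 0], "spin": 0, "hand": 60},
  ],
)

```text
time: 0.9
ee_pos: [0.321, 0.3844, 0.2225]
eef_rot: [0.121, 0.993, 0.0, -0.0]
ft_force: [0.1, 0.1, 0.7]
width: 0.0601
grip_force: 0.0
```

Request:
carry_out(
  deltas=[
    {"dp": [-0.88, -0.7, 0], "spin": 0, "hand": 60},
    {"dp": [-0.88, -0.7, 0], "spin": 0, "hand": 60},
    {"dp": [-0.88, -0.7, 0], "spin": 0, "hand": 60},
    {"dp": [-0.88, -0.7, 0], "spin": 0, "hand": 60},
    {"dp": [-0.88, -0.7, 0], "spin": 0, "hand": 60},
    {"dp": [-0.88, -0.7, 0], "spin": 0, "hand": 60},
    {"dp": [-0.88, -0.7, 0], "spin": 0, "hand": 60},
    {"dp": [-0.88, -0.7, 0], "spin": 0, "hand": 60},
  ],
)

```text
time: 1.7
ee_pos: [0.4925, 0.1635, 0.2221]
eef_rot: [0.12, 0.993, -0.0, -0.0]
ft_force: [-1.2, 1.5, 0.6]
width: 0.0602
grip_force: 0.0
```

Request:
carry_out(
  deltas=[
    {"dp": [-0.84, -0.7, 0.1], "spin": -0.0894, "hand": 60},
    {"dp": [-0.84, -0.7, 0.1], "spin": -0.0894, "hand": 60},
    {"dp": [-0.84, -0.7, 0.1], "spin": -0.0894, "hand": 60},
    {"dp": [-0.84, -0.7, 0.1], "spin": -0.0894, "hand": 60},
    {"dp": [-0.84, -0.7, 0.1], "spin": -0.0894, "hand": 60},
    {"dp": [-0.84, -0.7, 0.1], "spin": -0.0894, "hand": 60},
    {"dp": [-0.84, -0.7, 0.1], "spin": -0.0894, "hand": 60},
    {"dp": [-0.84, -0.7, 0.1], "spin": -0.0894, "hand": 60},
    {"dp": [-0.84, -0.7, 0.1], "spin": -0.0894, "hand": 60},
  ],
)

```text
time: 2.6
ee_pos: [0.655, -0.0546, 0.1973]
eef_rot: [-0.022, 1.0, 0.001, -0.0]
ft_force: [-0.1, -0.4, -0.3]
width: 0.0601
grip_force: 0.0
```

```bash
python3 -c "
from h import *
go(655.5,-58.4,70,2.3)"
```

```text
dp [-0.0018 -0.0163  0.5091] spin 0.0011 now [655.  -54.6 197.3] yaw -177.49 t 2.6 w 0.06010368340725666 g 0.0 ft [-0.1 -0.4 -0.3] j7 1.78 tilt [-0.0006  0.0017]
```

Request:
carry_out(
  deltas=[
    {"dp": [0, -0.0163, 0.2], "spin": 0, "hand": 50},
    {"dp": [0, -0.0163, 0.35], "spin": 0, "hand": 50},
    {"dp": [0, -0.0163, 0.45], "spin": 0, "hand": 50},
    {"dp": [0, -0.0163, 0.5], "spin": 0, "hand": 50},
    {"dp": [0, -0.0163, 0.5], "spin": 0, "hand": 50},
    {"dp": [0, -0.0163, 0.5], "spin": 0, "hand": 12},
    {"dp": [0, -0.0163, 0.5], "spin": 0, "hand": 12},
    {"dp": [0, -0.0163, 0.5], "spin": 0, "hand": 12},
    {"dp": [0, -0.0163, 0.5], "spin": 0, "hand": 12},
    {"dp": [0, -0.0163, 0.5], "spin": 0, "hand": 12},
    {"dp": [0, -0.0163, 0.45], "spin": 0, "hand": 12},
    {"dp": [0, -0.0163, 0.3], "spin": 0, "hand": 12},
    {"dp": [0, -0.0163, 0.1], "spin": 0, "hand": 12},
    {"dp": [0, -0.0163, 0.0], "spin": 0, "hand": 12},
    {"dp": [0, -0.0163, 0.0], "spin": 0, "hand": 12},
  ],
  force=20,
)

```text
time: 4.1
ee_pos: [0.6572, -0.0628, 0.2031]
eef_rot: [-0.02, 1.0, -0.0, 0.004]
ft_force: [0.3, -0.1, -1.6]
width: 0.022
grip_force: 19.9
```

```bash
python3 -c "
from h import *
go(550,-344,120,-7.07)"
```

```text
dp [ 0.4754 -1.1069  0.3293] spin 0.0519 now [657.2 -62.8 203.1] yaw -177.74 t 4.1 w 0.021992401100650115 g 19.92602527141571 ft [ 0.3 -0.1 -1.6] j7 1.79 tilt [ 0.0075 -0.0001]
```

Request:
carry_out(
  deltas=[
    {"dp": [0.1, -0.2, 0], "spin": 0, "hand": 12},
    {"dp": [0.2, -0.4, 0], "spin": 0.02, "hand": 12},
    {"dp": [0.3, -0.6, 0], "spin": 0.05, "hand": 12},
    {"dp": [0.4, -0.8, 0], "spin": 0.0519, "hand": 12},
    {"dp": [0.45, -0.95, 0.1], "spin": 0.0519, "hand": 12},
    {"dp": [0.4754, -1, 0.3], "spin": 0.0519, "hand": 12},
    {"dp": [0.4754, -1, 0.33], "spin": 0.0519, "hand": 12},
    {"dp": [0.4754, -1, 0.33], "spin": 0.0519, "hand": 12},
    {"dp": [0.4754, -1, 0.33], "spin": 0.0519, "hand": 12},
  ],
)

```text
time: 5.0
ee_pos: [0.5468, -0.316, 0.1154]
eef_rot: [0.061, 0.998, 0.0, -0.0]
ft_force: [-0.0, 0.2, 0.2]
width: 0.0219
grip_force: 19.9
```

```bash
python3 - <<'E'
from h import *
go(550,-343,8,-7.07)
cv2.imwrite("pics/t2.png",camera("top")[100:340,250:560,::-1].repeat(2,0).repeat(2,1))
E
```

```text
dp [-0.0263 -0.1058  0.4295] spin 0.0002 now [ 546.8 -316.   115.4] yaw 172.97 t 5.0 w 0.021939561577123845 g 19.926192462444305 ft [-0.   0.2  0.2] j7 2.11 tilt [-0.0004  0.0004]
```

View pics/t2.png

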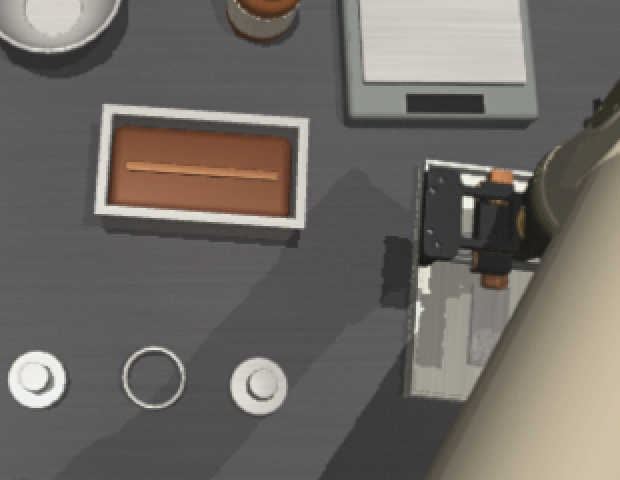

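The knife is held over the tray (handle end at crop (500,175), blade at (488,330)), level and aligned with it, and the tin hasn't moved.

Request:
carry_out(
  deltas=[
    {"dp": [-0.0263, -0.1058, 0.1], "spin": 0, "hand": 12},
    {"dp": [-0.0263, -0.1058, 0.2], "spin": 0, "hand": 12},
    {"dp": [-0.0263, -0.1058, 0.3], "spin": 0, "hand": 12},
    {"dp": [-0.0263, -0.1058, 0.38], "spin": 0, "hand": 12},
    {"dp": [-0.0263, -0.1058, 0.42], "spin": 0, "hand": 12},
    {"dp": [-0.0263, -0.1058, 0.4295], "spin": 0, "hand": 12},
    {"dp": [-0.0263, -0.1058, 0.4295], "spin": 0, "hand": 12},
    {"dp": [-0.0263, -0.1058, 0.4295], "spin": 0, "hand": 50},
    {"dp": [-0.0263, -0.1058, 0.4295], "spin": 0, "hand": 50},
    {"dp": [-0.0263, -0.1058, 0.4295], "spin": 0, "hand": 50},
    {"dp": [-0.0263, -0.1058, 0.4295], "spin": 0, "hand": 50},
    {"dp": [-0.0263, -0.1058, 0.3], "spin": 0, "hand": 50},
    {"dp": [-0.0263, -0.1058, 0.1], "spin": 0, "hand": 50},
    {"dp": [-0.0263, -0.1058, -0.1], "spin": 0, "hand": 50},
    {"dp": [-0.0263, -0.1058, -0.3], "spin": 0, "hand": 50},
    {"dp": [-0.0263, -0.1058, -0.4], "spin": 0, "hand": 50},
    {"dp": [-0.0263, -0.1058, -0.4], "spin": 0, "hand": 50},
  ],
)

```text
time: 6.75
ee_pos: [0.5512, -0.3449, 0.2199]
eef_rot: [0.062, 0.998, -0.001, 0.003]
ft_force: [-0.4, -0.1, -0.6]
width: 0.05
grip_force: 0.0
```

```bash
python3 -c "
from h import *
go(433.7,311.2,150,8.4)"
```

```text
dp [0.791  2.5474 0.2686] spin -0.0859 now [ 551.2 -344.9  219.9] yaw 172.94 t 6.75 w 0.04995197172064048 g 0.0 ft [-0.4 -0.1 -0.6] j7 2.12 tilt [ 0.0066 -0.0029]
```

Request:
carry_out(
  deltas=[
    {"dp": [0.26, 0.85, 0], "spin": 0, "hand": 50},
    {"dp": [0.26, 0.85, 0], "spin": 0, "hand": 50},
    {"dp": [0.26, 0.85, 0], "spin": 0, "hand": 50},
    {"dp": [0.26, 0.85, 0], "spin": 0, "hand": 50},
    {"dp": [0.26, 0.85, 0], "spin": 0, "hand": 50},
    {"dp": [0.26, 0.85, 0], "spin": 0, "hand": 50},
  ],
)

```text
time: 7.35
ee_pos: [0.511, -0.1203, 0.2143]
eef_rot: [0.058, 0.998, 0.001, -0.001]
ft_force: [0.1, -0.3, 0.5]
width: 0.0502
grip_force: 0.0
```

Request:
carry_out(
  deltas=[
    {"dp": [0.26, 0.85, 0], "spin": 0, "hand": 50},
    {"dp": [0.26, 0.85, 0], "spin": 0, "hand": 50},
    {"dp": [0.26, 0.85, 0], "spin": 0, "hand": 50},
    {"dp": [0.26, 0.85, 0], "spin": 0, "hand": 50},
    {"dp": [0.26, 0.85, 0], "spin": 0, "hand": 50},
    {"dp": [0.26, 0.85, 0], "spin": 0, "hand": 50},
  ],
)

```text
time: 7.95
ee_pos: [0.4722, 0.0969, 0.2143]
eef_rot: [0.059, 0.998, 0.0, -0.001]
ft_force: [0.4, -1.3, 0.1]
width: 0.05
grip_force: 0.0
```

Request:
carry_out(
  deltas=[
    {"dp": [0.27, 0.85, 0.1], "spin": 0.414, "hand": 50},
    {"dp": [0.27, 0.85, 0.1], "spin": 0.414, "hand": 50},
    {"dp": [0.27, 0.85, 0.1], "spin": 0.414, "hand": 50},
    {"dp": [0.27, 0.85, 0.1], "spin": 0.414, "hand": 50},
    {"dp": [0.27, 0.85, 0.1], "spin": 0.414, "hand": 50},
    {"dp": [0.27, 0.85, 0.1], "spin": 0.414, "hand": 50},
    {"dp": [0.27, 0.85, 0.1], "spin": 0.414, "hand": 50},
    {"dp": [0.27, 0.85, 0.1], "spin": 0.414, "hand": 50},
    {"dp": [0.27, 0.85, 0.1], "spin": 0.414, "hand": 50},
    {"dp": [0.27, 0.85, 0.1], "spin": 0.414, "hand": 50},
    {"dp": [0.27, 0.85, 0.1], "spin": 0.414, "hand": 50},
  ],
)

```text
time: 9.05
ee_pos: [0.4328, 0.3122, 0.1896]
eef_rot: [0.652, 0.758, -0.0, 0.0]
ft_force: [-0.5, 0.7, 0.1]
width: 0.0503
grip_force: 0.0
```

```bash
python3 - <<'E'
from h import *
go(433.7,311.2,11,-81.6)
I=np.ascontiguousarray(camera("top")[:,:,::-1]);cv2.imwrite("pics/t3.png",I)
cv2.imwrite("pics/t3c.png",I[160:320,200:550].repeat(2,0).repeat(2,1))
E
```

```text
dp [-0.0039  0.0032  0.7146] spin 0.001 now [432.8 312.2 189.6] yaw 98.57 t 9.05 w 0.05029626803988852 g 0.0 ft [-0.5  0.7  0.1] j7 -0.53 tilt [-0.0002 -0.0006]
```

View pics/t3c.png

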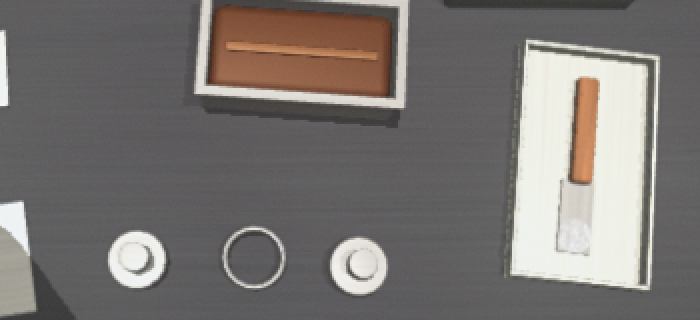

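The knife lies flat in the tray (crop (588,80) to (573,250)); the tin opening is clear. Now I'll grip the lid.

Request:
carry_out(
  deltas=[
    {"dp": [-0.0039, 0.0032, 0.2], "spin": 0.001, "hand": 50},
    {"dp": [-0.0039, 0.0032, 0.4], "spin": 0.001, "hand": 50},
    {"dp": [-0.0039, 0.0032, 0.55], "spin": 0.001, "hand": 50},
    {"dp": [-0.0039, 0.0032, 0.65], "spin": 0.001, "hand": 50},
    {"dp": [-0.0039, 0.0032, 0.7], "spin": 0.001, "hand": 50},
    {"dp": [-0.0039, 0.0032, 0.7146], "spin": 0.001, "hand": 50},
    {"dp": [-0.0039, 0.0032, 0.7146], "spin": 0.001, "hand": 50},
    {"dp": [-0.0039, 0.0032, 0.7146], "spin": 0.001, "hand": 8},
    {"dp": [-0.0039, 0.0032, 0.7146], "spin": 0.001, "hand": 8},
    {"dp": [-0.0039, 0.0032, 0.7146], "spin": 0.001, "hand": 8},
    {"dp": [-0.0039, 0.0032, 0.7146], "spin": 0.001, "hand": 8},
    {"dp": [-0.0039, 0.0032, 0.7146], "spin": 0.001, "hand": 8},
    {"dp": [-0.0039, 0.0032, 0.7146], "spin": 0.001, "hand": 8},
    {"dp": [-0.0039, 0.0032, 0.7], "spin": 0.001, "hand": 8},
  ],
  force=40,
)

```text
time: 10.5
ee_pos: [0.4325, 0.3122, 0.0146]
eef_rot: [0.654, 0.756, -0.001, -0.0]
ft_force: [0.3, 0.2, -2.2]
width: 0.0157
grip_force: 40.0
```

```bash
python3 - <<'E'
from h import *
go(433.7,311.2,200,-81.6)
I=cv2.imread("pics/t3.png");g=I.min(2);X,Y=np.meshgrid(range(640),range(480))
for t in(130,160,190):
  P=np.argwhere((g>t)&(X>285)&(X<415)&(Y>145)&(Y<225))[:,::-1]; print(t,rect(onz("top",P,.075)))
E
```

```text
dp [-0.0051  0.0036 -0.7415] spin -0.0008 now [432.5 312.2  14.6] yaw 98.26 t 10.5 w 0.015674494993195093 g 39.99520791694522 ft [ 0.3  0.2 -2.2] j7 -0.49 tilt [-0.0009 -0.0008]
130 (array([643. , -57.2]), array([201.4, 110.9]), 85.69)
160 (array([643.1, -57.2]), array([199.8, 110.1]), 85.66)
190 (array([642.9, -57.5]), array([198.1, 108.7]), 85.61)
```

Request:
carry_out(
  deltas=[
    {"dp": [0, 0, -0.05], "spin": 0, "hand": 8},
    {"dp": [0, 0, -0.15], "spin": 0, "hand": 8},
    {"dp": [0, 0, -0.3], "spin": 0, "hand": 8},
    {"dp": [0, 0, -0.45], "spin": 0, "hand": 8},
    {"dp": [0, 0, -0.6], "spin": 0, "hand": 8},
    {"dp": [0, 0, -0.68], "spin": 0, "hand": 8},
    {"dp": [0, 0, -0.7], "spin": 0, "hand": 8},
    {"dp": [0, 0, -0.7], "spin": 0, "hand": 8},
  ],
)

```text
time: 11.3
ee_pos: [0.433, 0.3125, 0.1905]
eef_rot: [0.654, 0.756, 0.001, -0.0]
ft_force: [-0.8, -0.5, -3.6]
width: 0.0152
grip_force: 40.0
```

```bash
python3 - <<'E'
from h import *
go(643,-57.3,190,85.65)
cv2.imwrite("pics/s4.png",camera("side")[60:300,150:470,::-1].repeat(2,0).repeat(2,1))
E
```

```text
dp [-1.5846e+00  6.1920e-01  1.4000e-03] spin 0.07 now [433.  312.5 190.5] yaw 98.25 t 11.3 w 0.015210165838465786 g 39.995289389044046 ft [-0.8 -0.5 -3.6] j7 -0.54 tilt [0.0006 0.0008]
```

View pics/s4.png

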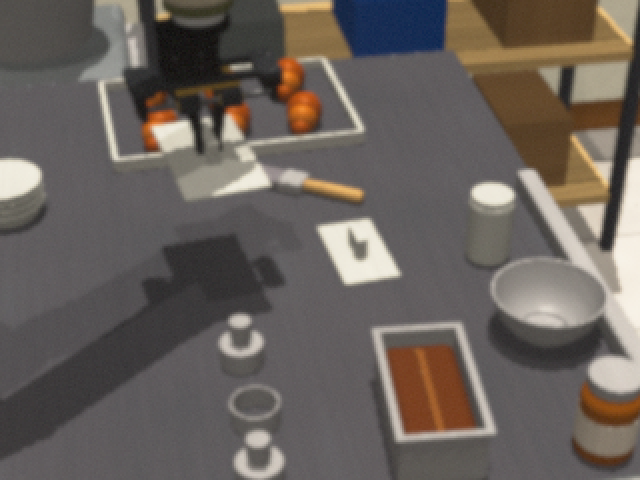

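The lid hangs level from the gripper (crop (210,155)), and its path is clear. Moving it over the tin.

Request:
carry_out(
  deltas=[
    {"dp": [-0.1, 0.04, 0], "spin": 0, "hand": 8},
    {"dp": [-0.25, 0.1, 0], "spin": 0, "hand": 8},
    {"dp": [-0.4, 0.155, 0], "spin": 0, "hand": 8},
    {"dp": [-0.55, 0.215, 0], "spin": 0, "hand": 8},
    {"dp": [-0.68, 0.27, 0], "spin": 0, "hand": 8},
    {"dp": [-0.76, 0.3, 0], "spin": 0, "hand": 8},
    {"dp": [-0.79, 0.31, 0], "spin": 0, "hand": 8},
  ],
)

```text
time: 12.05
ee_pos: [0.5381, 0.1251, 0.1883]
eef_rot: [0.656, 0.755, -0.002, -0.0]
ft_force: [0.5, -0.4, -2.5]
width: 0.0163
grip_force: 40.0
```

Request:
carry_out(
  deltas=[
    {"dp": [-0.1, 0.04, 0], "spin": 0.01, "hand": 8},
    {"dp": [-0.25, 0.1, 0], "spin": 0.03, "hand": 8},
    {"dp": [-0.4, 0.155, 0], "spin": 0.05, "hand": 8},
    {"dp": [-0.55, 0.215, 0], "spin": 0.07, "hand": 8},
    {"dp": [-0.68, 0.27, 0], "spin": 0.07, "hand": 8},
    {"dp": [-0.76, 0.3, 0], "spin": 0.07, "hand": 8},
    {"dp": [-0.79, 0.31, 0.1], "spin": 0.07, "hand": 8},
    {"dp": [-0.79, 0.31, 0.2], "spin": 0.07, "hand": 8},
    {"dp": [-0.79, 0.31, 0.2], "spin": 0.07, "hand": 8},
    {"dp": [-0.79, 0.31, 0.2], "spin": 0.07, "hand": 8},
  ],
)

```text
time: 13.05
ee_pos: [0.6425, -0.0549, 0.1394]
eef_rot: [0.733, 0.68, -0.001, -0.001]
ft_force: [0.1, -0.0, -1.4]
width: 0.0155
grip_force: 40.0
```

```bash
python3 - <<'E'
from h import *
go(643,-57.3,91,85.65)
I=np.ascontiguousarray(camera("top")[:,:,::-1]);cv2.imwrite("pics/t5.png",I)
cv2.imwrite("pics/t5c.png",I[120:260,270:430].repeat(3,0).repeat(3,1))
E
```

```text
dp [-0.0093  0.003   0.1938] spin 0.0004 now [642.5 -54.9 139.4] yaw 85.72 t 13.05 w 0.015511594974091929 g 39.99526485800743 ft [ 0.1 -0.  -1.4] j7 0.11 tilt [-0.002   0.0004]
```

View pics/t5c.png

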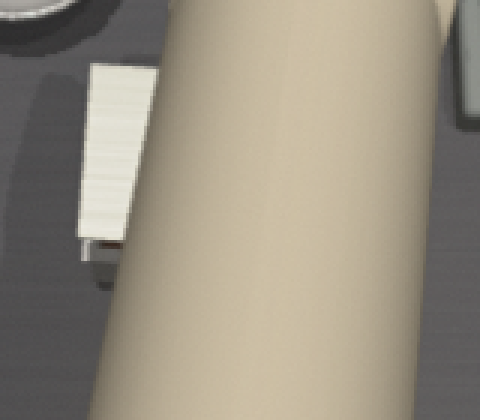

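```bash
python3 - <<'E'
from h import *
p=onz("top",[(299.7,140.7),(295.8,198.8)],.1325)*1e3
s=read_state()["ee_pos"][:2]*1e3;u=np.array([np.cos(np.radians(85.7)),np.sin(np.radians(85.7))]);v=np.array([u[1],-u[0]])
print(p,"lid centre-tcp",p.mean(0)-100*u-s, np.degrees(np.arctan2(*(p[0]-p[1])[::-1])))
E
```

```text
[[705.33540443  40.11367444]
 [595.17757836  47.05218303]] lid centre-tcp [-0.44974686 -0.99633712] -3.60412675821041
```

Request:
carry_out(
  deltas=[
    {"dp": [-0.0065, 0.003, 0.06], "spin": 0, "hand": 8},
    {"dp": [-0.0065, 0.003, 0.12], "spin": 0, "hand": 8},
    {"dp": [-0.0065, 0.003, 0.16], "spin": 0, "hand": 8},
    {"dp": [-0.0065, 0.003, 0.18], "spin": 0, "hand": 8},
    {"dp": [-0.0065, 0.003, 0.194], "spin": 0, "hand": 8},
    {"dp": [-0.0065, 0.003, 0.202], "spin": 0, "hand": 8},
    {"dp": [-0.0065, 0.003, 0.208], "spin": 0, "hand": 8},
    {"dp": [-0.0065, 0.003, 0.208], "spin": 0, "hand": 8},
  ],
)

```text
time: 13.9
ee_pos: [0.6437, -0.0578, 0.0882]
eef_rot: [0.733, 0.68, 0.0, 0.0]
ft_force: [-0.7, -0.3, -2.1]
width: 0.0154
grip_force: 40.0
```

```bash
python3 -c "
from h import *
go(643.3,-56.5,86,85.65)"
```

```text
dp [ 0.0052 -0.0022  0.0087] spin 0.0 now [643.7 -57.8  88.2] yaw 85.65 t 13.9 w 0.015415077244064629 g 39.9951927177608 ft [-0.7 -0.3 -2.1] j7 0.13 tilt [0.0003 0.0001]
```

Request:
carry_out(
  deltas=[
    {"dp": [0.003, 0, 0.004], "spin": 0, "hand": 8},
    {"dp": [0.003, 0, 0.008], "spin": 0, "hand": 8},
    {"dp": [0.003, 0, 0.01], "spin": 0, "hand": 8},
    {"dp": [0.003, 0, 0.01], "spin": 0, "hand": 8},
  ],
)

```text
time: 14.3
ee_pos: [0.6439, -0.0569, 0.0867]
eef_rot: [0.733, 0.68, 0.001, 0.0]
ft_force: [-4.3, 1.2, 6.3]
width: 0.0157
grip_force: 40.0
```

Contact (force has turned upward). Release and withdraw.

Request:
carry_out(
  deltas=[
    {"dp": [0, 0, 0], "spin": 0, "hand": 20},
    {"dp": [0, 0, 0], "spin": 0, "hand": 30},
    {"dp": [0, 0, 0], "spin": 0, "hand": 50},
    {"dp": [0, 0, 0], "spin": 0, "hand": 50},
    {"dp": [0, 0, 0], "spin": 0, "hand": 50},
    {"dp": [0, 0, -0.1], "spin": 0, "hand": 50},
    {"dp": [0, 0, -0.25], "spin": 0, "hand": 50},
    {"dp": [0, 0, -0.4], "spin": 0, "hand": 50},
    {"dp": [0, 0, -0.45], "spin": 0, "hand": 50},
    {"dp": [0, 0, -0.45], "spin": 0, "hand": 50},
  ],
)

```text
time: 15.3
ee_pos: [0.6447, -0.0573, 0.2]
eef_rot: [0.733, 0.68, 0.001, 0.001]
ft_force: [-0.0, 0.3, 0.1]
width: 0.05
grip_force: 0.0
```

```bash
python3 -c "
from h import *
go(442,103,150,85.65)"
```

```text
dp [ 0.5776 -0.8579  0.1973] spin 0.0 now [644.7 -57.3 200. ] yaw 85.65 t 15.3 w 0.049956836530842756 g 0.0 ft [-0.   0.3  0.1] j7 0.09 tilt [0.0036 0.0003]
```

Request:
carry_out(
  deltas=[
    {"dp": [0.58, -0.86, 0], "spin": 0, "hand": 60},
    {"dp": [0.58, -0.86, 0], "spin": 0, "hand": 60},
    {"dp": [0.58, -0.86, 0], "spin": 0, "hand": 60},
    {"dp": [0.58, -0.86, 0], "spin": 0, "hand": 60},
    {"dp": [0.58, -0.86, 0], "spin": 0, "hand": 60},
    {"dp": [0.58, -0.86, 0.1], "spin": 0, "hand": 60},
    {"dp": [0.5776, -0.858, 0.1973], "spin": 0, "hand": 60},
    {"dp": [0.5776, -0.858, 0.1973], "spin": 0, "hand": 60},
    {"dp": [0.5776, -0.858, 0.1973], "spin": 0, "hand": 60},
  ],
)

```text
time: 16.2
ee_pos: [0.4403, 0.1028, 0.1481]
eef_rot: [0.734, 0.68, -0.001, -0.0]
ft_force: [-0.4, 0.1, 1.3]
width: 0.0602
grip_force: 0.0
```

```bash
python3 - <<'E'
from h import *
go(442,103,38,85.65)
I=np.ascontiguousarray(camera("top")[:,:,::-1]);cv2.imwrite("pics/t6.png",I)
cv2.imwrite("pics/t6c.png",I[120:320,230:430].repeat(3,0).repeat(3,1))
g=I.min(2);X,Y=np.meshgrid(range(640),range(480))
for t in(190,210,225):
  for c in blobs((g>t)&(X>285)&(X<415)&(Y>140)&(Y<225),1000): print(t,rect(onz("top",c,.079)))
E
```

```text
dp [0.0019 0.0076 0.4405] spin -0.0001 now [440.3 102.8 148.1] yaw 85.64 t 16.2 w 0.060189239440844866 g 0.0 ft [-0.4  0.1  1.3] j7 -0.41 tilt [-0.0018 -0.0011]
190 (array([643.7, -57.8]), array([199.8, 112.2]), 85.59)
210 (array([644.6, -57.9]), array([199.4, 109.4]), 85.89)
225 (array([644.7, -58.2]), array([198.3, 108.8]), 85.69)
```

View pics/t6c.png

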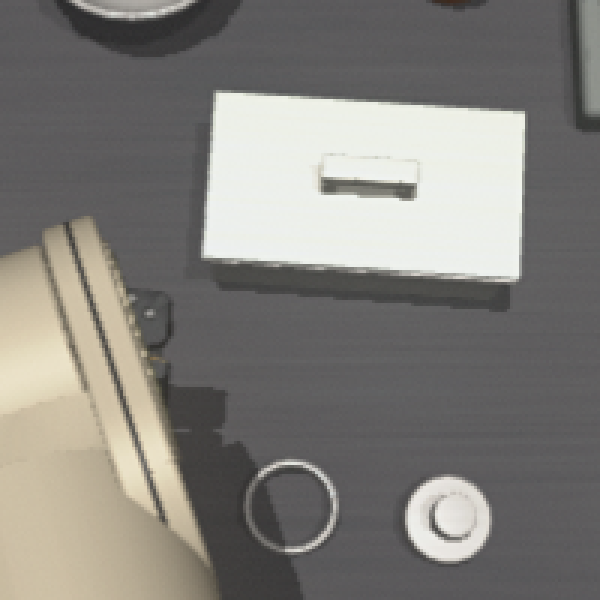

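The lid sits flush on the tin (centre about crop (363,185), within 2 mm of the tin's centre). Picking up the first weight.

Request:
carry_out(
  deltas=[
    {"dp": [0.002, 0.0076, 0.15], "spin": 0, "hand": 60},
    {"dp": [0.002, 0.0076, 0.3], "spin": 0, "hand": 60},
    {"dp": [0.002, 0.0076, 0.4], "spin": 0, "hand": 60},
    {"dp": [0.002, 0.0076, 0.43], "spin": 0, "hand": 60},
    {"dp": [0.002, 0.0076, 0.44], "spin": 0, "hand": 60},
    {"dp": [0.002, 0.0076, 0.44], "spin": 0, "hand": 60},
    {"dp": [0.002, 0.0076, 0.44], "spin": 0, "hand": 20},
    {"dp": [0.002, 0.0076, 0.44], "spin": 0, "hand": 20},
    {"dp": [0.002, 0.0076, 0.44], "spin": 0, "hand": 20},
    {"dp": [0.002, 0.0076, 0.44], "spin": 0, "hand": 20},
    {"dp": [0.002, 0.0076, 0.44], "spin": 0, "hand": 20},
    {"dp": [0.002, 0.0076, 0.4], "spin": 0, "hand": 20},
    {"dp": [0.002, 0.0076, 0.25], "spin": 0, "hand": 20},
    {"dp": [0.002, 0.0076, 0.1], "spin": 0, "hand": 20},
    {"dp": [0.002, 0.0076, -0.1], "spin": 0, "hand": 20},
    {"dp": [0.002, 0.0076, -0.2], "spin": 0, "hand": 20},
    {"dp": [0.002, 0.0076, -0.2], "spin": 0, "hand": 20},
  ],
  force=50,
)

```text
time: 17.95
ee_pos: [0.4443, 0.1039, 0.2022]
eef_rot: [0.734, 0.68, 0.003, 0.001]
ft_force: [0.2, -0.0, -7.9]
width: 0.0267
grip_force: 50.0
```

```bash
python3 -c "
from h import *
go(649.6,9.8,190,85.65)"
```

```text
dp [-0.3129  0.8471  0.0522] spin -0.0001 now [444.3 103.9 202.2] yaw 85.63 t 17.95 w 0.02670257673146401 g 50.00005457550287 ft [ 0.2 -0.  -7.9] j7 -0.42 tilt [0.0054 0.003 ]
```

Request:
carry_out(
  deltas=[
    {"dp": [-0.03, 0.08, 0], "spin": 0, "hand": 20},
    {"dp": [-0.07, 0.2, 0], "spin": 0, "hand": 20},
    {"dp": [-0.12, 0.34, 0], "spin": 0, "hand": 20},
    {"dp": [-0.18, 0.48, 0], "spin": 0, "hand": 20},
    {"dp": [-0.23, 0.62, 0], "spin": 0, "hand": 20},
    {"dp": [-0.27, 0.74, 0], "spin": 0, "hand": 20},
    {"dp": [-0.3, 0.81, 0], "spin": 0, "hand": 20},
    {"dp": [-0.313, 0.84, 0], "spin": 0, "hand": 20},
    {"dp": [-0.313, 0.847, 0.1], "spin": 0, "hand": 20},
    {"dp": [-0.313, 0.847, 0.2], "spin": 0, "hand": 20},
    {"dp": [-0.313, 0.847, 0.27], "spin": 0, "hand": 20},
    {"dp": [-0.313, 0.847, 0.3], "spin": 0, "hand": 20},
    {"dp": [-0.313, 0.847, 0.3], "spin": 0, "hand": 20},
    {"dp": [-0.313, 0.847, 0.3], "spin": 0, "hand": 20},
  ],
)

```text
time: 19.35
ee_pos: [0.648, 0.0096, 0.1243]
eef_rot: [0.733, 0.68, 0.0, 0.0]
ft_force: [-0.4, -0.2, -6.2]
width: 0.0271
grip_force: 50.0
```

```bash
python3 -c "
from h import *
go(649.6,9.8,117,85.65)"
```

```text
dp [0.0014 0.0062 0.0292] spin 0.0 now [648.    9.6 124.3] yaw 85.66 t 19.35 w 0.0270768297230895 g 49.99687328003347 ft [-0.4 -0.2 -6.2] j7 0.02 tilt [0.0006 0.0001]
```

Request:
carry_out(
  deltas=[
    {"dp": [0.001, 0.006, 0.01], "spin": 0, "hand": 20},
    {"dp": [0.001, 0.006, 0.018], "spin": 0, "hand": 20},
    {"dp": [0.001, 0.006, 0.024], "spin": 0, "hand": 20},
    {"dp": [0.001, 0.006, 0.028], "spin": 0, "hand": 20},
    {"dp": [0.001, 0.006, 0.028], "spin": 0, "hand": 20},
  ],
)

```text
time: 19.85
ee_pos: [0.6496, 0.0096, 0.1178]
eef_rot: [0.733, 0.68, 0.0, 0.0]
ft_force: [-5.9, 0.5, 4.8]
width: 0.0267
grip_force: 50.0
```

Request:
carry_out(
  deltas=[
    {"dp": [0, 0, 0], "spin": 0, "hand": 32},
    {"dp": [0, 0, 0], "spin": 0, "hand": 45},
    {"dp": [0, 0, 0], "spin": 0, "hand": 60},
    {"dp": [0, 0, 0], "spin": 0, "hand": 60},
    {"dp": [0, 0, 0], "spin": 0, "hand": 60},
    {"dp": [0, 0, -0.1], "spin": 0, "hand": 60},
    {"dp": [0, 0, -0.25], "spin": 0, "hand": 60},
    {"dp": [0, 0, -0.35], "spin": 0, "hand": 60},
    {"dp": [0, 0, -0.35], "spin": 0, "hand": 60},
  ],
)

```text
time: 20.75
ee_pos: [0.6513, 0.0093, 0.2084]
eef_rot: [0.733, 0.68, 0.003, 0.002]
ft_force: [-0.1, -0.9, -0.4]
width: 0.0601
grip_force: 0.0
```

```bash
python3 -c "
from h import *
go(435,-110.5,150,85.65)"
```

```text
dp [-0.5437 -0.8279  0.2277] spin -0.0 now [651.3   9.3 208.4] yaw 85.64 t 20.75 w 0.06009718954296209 g 0.0 ft [-0.1 -0.9 -0.4] j7 -0.01 tilt [0.0064 0.0007]
```

Request:
carry_out(
  deltas=[
    {"dp": [-0.544, -0.828, 0], "spin": 0, "hand": 60},
    {"dp": [-0.544, -0.828, 0], "spin": 0, "hand": 60},
    {"dp": [-0.544, -0.828, 0], "spin": 0, "hand": 60},
    {"dp": [-0.544, -0.828, 0], "spin": 0, "hand": 60},
    {"dp": [-0.544, -0.828, 0], "spin": 0, "hand": 60},
    {"dp": [-0.544, -0.828, 0.1], "spin": 0, "hand": 60},
    {"dp": [-0.544, -0.828, 0.228], "spin": 0, "hand": 60},
    {"dp": [-0.544, -0.828, 0.228], "spin": 0, "hand": 60},
    {"dp": [-0.544, -0.828, 0.228], "spin": 0, "hand": 60},
  ],
)

```text
time: 21.65
ee_pos: [0.4324, -0.1103, 0.1473]
eef_rot: [0.733, 0.68, -0.001, -0.0]
ft_force: [0.6, -0.6, -0.3]
width: 0.0598
grip_force: 0.0
```

```bash
python3 - <<'E'
from h import *
go(435,-110.5,38,85.65)
I=np.ascontiguousarray(camera("top")[:,:,::-1])
cv2.imwrite("pics/t7c.png",I[120:320,230:430].repeat(3,0).repeat(3,1))
E
```

```text
dp [4.000e-04 1.090e-02 4.372e-01] spin 0.0 now [ 432.4 -110.3  147.3] yaw 85.66 t 21.65 w 0.05979876503595207 g 0.0 ft [ 0.6 -0.6 -0.3] j7 0.06 tilt [-0.0014 -0.0005]
```

View pics/t7c.png

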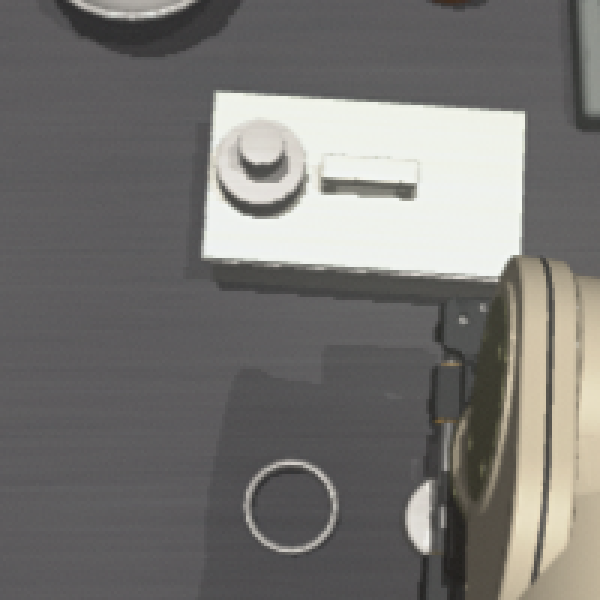

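The first weight stands upright on the left end of the lid (crop (262,165)), and the lid hasn't shifted. Now the second one.

Request:
carry_out(
  deltas=[
    {"dp": [0, 0.0105, 0.15], "spin": 0, "hand": 60},
    {"dp": [0, 0.0105, 0.3], "spin": 0, "hand": 60},
    {"dp": [0, 0.0105, 0.4], "spin": 0, "hand": 60},
    {"dp": [0, 0.0105, 0.43], "spin": 0, "hand": 60},
    {"dp": [0, 0.0105, 0.437], "spin": 0, "hand": 60},
    {"dp": [0, 0.0105, 0.437], "spin": 0, "hand": 60},
    {"dp": [0, 0.0105, 0.437], "spin": 0, "hand": 20},
    {"dp": [0, 0.0105, 0.437], "spin": 0, "hand": 20},
    {"dp": [0, 0.0105, 0.437], "spin": 0, "hand": 20},
    {"dp": [0, 0.0105, 0.437], "spin": 0, "hand": 20},
    {"dp": [0, 0.0105, 0.437], "spin": 0, "hand": 20},
    {"dp": [0, 0.0105, 0.4], "spin": 0, "hand": 20},
    {"dp": [0, 0.0105, 0.25], "spin": 0, "hand": 20},
    {"dp": [0, 0.0105, 0.1], "spin": 0, "hand": 20},
    {"dp": [0, 0.0105, -0.1], "spin": 0, "hand": 20},
    {"dp": [0, 0.0105, -0.2], "spin": 0, "hand": 20},
    {"dp": [0, 0.0105, -0.2], "spin": 0, "hand": 20},
  ],
  force=50,
)

```text
time: 23.4
ee_pos: [0.437, -0.1109, 0.2007]
eef_rot: [0.734, 0.68, 0.003, 0.002]
ft_force: [1.4, 0.3, -6.2]
width: 0.0268
grip_force: 50.0
```

```bash
python3 -c "
from h import *
go(639.4,-125.8,125,85.65)"
```

```text
dp [0.0018 0.8099 0.3075] spin -0.0001 now [ 437.  -110.9  200.7] yaw 85.63 t 23.4 w 0.026778685586739258 g 49.99982818029821 ft [ 1.4  0.3 -6.2] j7 0.03 tilt [0.0061 0.0009]
```

Request:
carry_out(
  deltas=[
    {"dp": [0, 0.08, 0], "spin": 0, "hand": 20},
    {"dp": [0, 0.2, 0], "spin": 0, "hand": 20},
    {"dp": [0, 0.34, 0], "spin": 0, "hand": 20},
    {"dp": [0, 0.48, 0], "spin": 0, "hand": 20},
    {"dp": [0, 0.62, 0], "spin": 0, "hand": 20},
    {"dp": [0, 0.73, 0], "spin": 0, "hand": 20},
    {"dp": [0, 0.79, 0], "spin": 0, "hand": 20},
    {"dp": [0, 0.81, 0], "spin": 0, "hand": 20},
    {"dp": [0, 0.81, 0.1], "spin": 0, "hand": 20},
    {"dp": [0, 0.81, 0.2], "spin": 0, "hand": 20},
    {"dp": [0, 0.81, 0.27], "spin": 0, "hand": 20},
    {"dp": [0, 0.81, 0.295], "spin": 0, "hand": 20},
    {"dp": [0, 0.81, 0.295], "spin": 0, "hand": 20},
    {"dp": [0, 0.81, 0.295], "spin": 0, "hand": 20},
  ],
)

```text
time: 24.8
ee_pos: [0.6374, -0.1261, 0.1242]
eef_rot: [0.733, 0.68, 0.0, 0.0]
ft_force: [0.3, 0.6, -5.3]
width: 0.027
grip_force: 50.0
```

```bash
python3 -c "
from h import *
go(639.4,-125.8,117.5,85.65)"
```

```text
dp [0.0018 0.008  0.0267] spin -0.0 now [ 637.4 -126.1  124.2] yaw 85.64 t 24.8 w 0.02701876462158968 g 49.99724498949945 ft [ 0.3  0.6 -5.3] j7 0.28 tilt [ 0.0008 -0.0001]
```

Request:
carry_out(
  deltas=[
    {"dp": [0.001, 0.007, 0.01], "spin": 0, "hand": 20},
    {"dp": [0.001, 0.007, 0.018], "spin": 0, "hand": 20},
    {"dp": [0.001, 0.007, 0.024], "spin": 0, "hand": 20},
    {"dp": [0.001, 0.007, 0.027], "spin": 0, "hand": 20},
    {"dp": [0.001, 0.007, 0.027], "spin": 0, "hand": 20},
  ],
)

```text
time: 25.3
ee_pos: [0.639, -0.1258, 0.1171]
eef_rot: [0.733, 0.68, 0.0, -0.0]
ft_force: [-2.2, 0.9, -1.3]
width: 0.0272
grip_force: 50.0
```

Request:
carry_out(
  deltas=[
    {"dp": [0, 0, 0.002], "spin": 0, "hand": 20},
    {"dp": [0, 0, 0.002], "spin": 0, "hand": 20},
    {"dp": [0, 0, 0.002], "spin": 0, "hand": 32},
    {"dp": [0, 0, 0.002], "spin": 0, "hand": 45},
    {"dp": [0, 0, 0], "spin": 0, "hand": 60},
    {"dp": [0, 0, 0], "spin": 0, "hand": 60},
    {"dp": [0, 0, 0], "spin": 0, "hand": 60},
    {"dp": [0, 0, -0.1], "spin": 0, "hand": 60},
    {"dp": [0, 0, -0.25], "spin": 0, "hand": 60},
    {"dp": [0, 0, -0.4], "spin": 0, "hand": 60},
    {"dp": [0, 0, -0.4], "spin": 0, "hand": 60},
  ],
)

```text
time: 26.4
ee_pos: [0.6412, -0.1268, 0.2223]
eef_rot: [0.734, 0.68, 0.003, 0.003]
ft_force: [0.1, -0.1, -0.3]
width: 0.0597
grip_force: 0.0
```

Request:
carry_out(
  deltas=[
    {"dp": [-0.4, -0.7, 0], "spin": 0, "hand": 60},
    {"dp": [-0.4, -0.7, 0], "spin": 0, "hand": 60},
    {"dp": [-0.4, -0.7, 0], "spin": 0, "hand": 60},
    {"dp": [-0.4, -0.7, 0], "spin": 0, "hand": 60},
    {"dp": [-0.4, -0.7, 0], "spin": 0, "hand": 60},
    {"dp": [-0.4, -0.7, 0], "spin": 0, "hand": 60},
    {"dp": [-0.4, -0.7, 0], "spin": 0, "hand": 60},
  ],
)

```text
time: 27.1
ee_pos: [0.4578, -0.2114, 0.2167]
eef_rot: [0.733, 0.68, 0.0, 0.0]
ft_force: [1.0, -1.1, -0.7]
width: 0.0598
grip_force: 0.0
```

```bash
python3 - <<'E'
from h import *
I=np.ascontiguousarray(camera("top")[:,:,::-1])
cv2.imwrite("pics/t8c.png",I[120:320,230:530].repeat(2,0).repeat(2,1))
g=I.min(2);X,Y=np.meshgrid(range(640),range(480))
for c in blobs((g>150)&(X>285)&(X<415)&(Y>140)&(Y<212),1000): print(rect(onz("top",c,.079)))
s=read_state();print(s["time"],s["ee_pos"],s["ft_force"])
E
```

```text
(array([643.5, -57.7]), array([201.6, 113.3]), 85.9)
27.15 [ 0.45792273 -0.21138565  0.21656296] [ 0.07085456 -0.44790539 -0.21634195]
```

View pics/t8c.png

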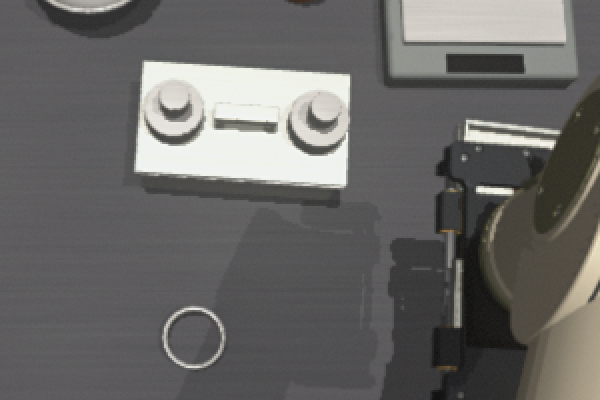

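Both weights stand upright on the lid (bodies at crop (174,111) and (318,122)), and the lid and cutter are where they were. I'll do a numeric check before handing in.

```bash
python3 - <<'E'
from h import *
f=lambda p:(np.array(p)+.5)/2-.5+[230,120]
print((onz("top",f([(174,111),(318,122)]),.079+.032)*1e3).round(1),"heads",(onz("top",f([(175,97),(325,108)]),.079+.066)*1e3).round(1),"want 649.6,9.8 / 639.4,-125.8")
E
```

```text
[[ 645.8    9. ]
 [ 634.9 -124.2]] heads [[ 648.1    8.5]
 [ 637.6 -125.5]] want 649.6,9.8 / 639.4,-125.8
```

```bash
python3 -c "
from bench import *
print(close_job())"
```

```text
the job is handed in; nothing more can be done
None
```

I handed the job in at about 27 s; the result wasn't reported back, but my last camera checks showed the knife flat in the tray (seen before the lid was moved), the lid flush within about 2 mm, both weights upright within about 5 mm of their marks, and the cutter unmoved; I didn't re-check the small lid, which the arm never went near.

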